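# Latch the clamp over the loaded sample nest

## Task

Two identical hold-down clamps stand open on the lab bench, and only one of them has a sample jar standing in the nest under its arm. Press that clamp's arm down until it clicks over and its detent holds it fully down, then take the gripper away. Leave the clamp over the empty nest up, and the jar standing in its nest.

Things in the scene. Friction and masses are not known exactly. Their poses are not given: they have to be found in the camera images.
- loaded_clamp (a joint): angle of the black arm (24 mm wide) of the clamp with the jar: 0 rad = raised, held up by a spring; 0.45 = fully down at its stop. Slowly pressed, its pad pushes back with about 8 N, easing near the click; past 0.36 the arm clicks over, snaps to 0.45 and a detent holds it; let go sooner and it springs up. Hinge axis 130 mm above the bench, 110 mm from the jar's axis towards the robot.
- loaded_clamp_pad (a point): top centre of the round black press pad (38 mm across) at that arm's free end: 156 mm above the bench raised, 106 mm latched, moving straight down within 3 mm. Axes turn with the arm: y along the level hinge; arm raised: x level from hinge to pad, z up; latched: 26 degrees nose down. The pad's face is level when latched, 26 degrees higher on its far side from the hinge when raised.
- empty_clamp (a joint): arm angle of the other, identical clamp, nest empty: 0 = raised, 0.45 = latched; to stay up. It stands left or right of the loaded one. Each clamp is a fixed aluminium plate 190 x 90 x 16 mm with a steel bracket (50 mm wide, pin 58 mm, top 142 mm above the bench) at the end nearer the robot; the arm points away from the robot, up to 30 degrees left or right.
- jar: sample jar, white with a steel lid, 52 mm across, 62 mm high, about 120 g, loose, standing in a round recess 8 mm deep in the loaded clamp's plate; lid 70 mm above the bench. Origin at the centre of its underside, z up. The latched arm's rubber foot stops 3 mm above the lid.
Mind the look-alikes: they are no part of the job. There is more than one size of the jar; the one meant has the size given above.

How it is judged:
By the outcome, as a careful person would: the job done as asked, in the order asked, and still so for the second after the job is handed in, with the robot touching nothing.
It also fails if it takes over 29 s, if anything falls off the work surface, if the arm or the gripper's body presses on something with over 40 N, if the wrist force passes 120 N, or if a joint passes its speed limit or range.

## Robot

A 6-joint arm with a two-finger parallel gripper is mounted at the origin on the work surface. World frame = base frame: x ahead of the robot, y to its left, z up, the work surface at z = 0. Lengths are in m, angles in rad, forces in N, time in s.
With the tool pointing down it reaches from about 0.375 to 0.975 m from the base axis. Payload 3.8 kg.
Tool frame: the origin (TCP) lies on the centre line of the jaws, within the pads' length; the fingertips stand 8 mm ahead of it and the grasp point (between the pads) lies 11 mm behind it; z points along the fingers, y is the direction in which the jaws open and shut (so a half turn about z gives the same grasp; the last joint's range is limited). The gripper opens to 85 mm and grips with 20 to 120 N. Pads are 22 mm wide; open, the fingers measure 114 mm over their backs; the gripper's body (76 mm by 85 mm) begins 54 mm behind the grasp point. The pads swing forward as they close: fully open they stand 13 mm farther back than shut.
Start: joints at [1.126, 0.264, 1.604, -0, 1.274, -0.037], TCP at [0.268, 0.62, 0.239] pointing down, gripper open.
Joint ranges: [-2.63, 2.63], [-0.94, 2.18], [0.31, 2.57], [-1.31, 4.45], [0, 2.66], [-2.55, 2.55]. Speed limits (rad/s): [2.57, 2.57, 3.14, 3.14, 3.14, 3.14].

## Interface

Orientations are given as a rotation vector (axis times angle).
In Python, from workcell import * gives the robot as it stands.
- The arm moves only by the tool play_rows, never from a script. Its arguments are lists of equal length, an entry for each row: "slide": the shift along the tool's x, y, z in cm, a list of three; "delta_rot": the turn, a rotation vector about the tool's x, y, z in rad, a list of three. In form: {"slide": [[x, y, z], ...], "delta_rot": [[wx, wy, wz], ...]}. A call has 1 to 12 rows; each row is the pose to reach, as a shift and turn from the pose measured when the call began, along the tool's axes at that moment; what a row does not reach only later rows make up. A row lasts 1/12 s, in which the tool goes at most 41.7 mm and 7.16 degrees, less where a joint would pass 70% of its speed; a pose out of reach is approached as far as the arm can. A call with a gripper value outside its range is refused whole. "hand" is the opening, from 0 (shut) to 1 (fully open), set as the call begins (left out, the last holds). The fingers move at their own pace and stop on an object; "force" is the grip in N (left out, the last holds). Time passes only in rows, so rows that repeat a pose let the fingers close. It gives the time, the measured TCP pose, the force and the opening at its end, in the units of the state.
- read_state(): the state, without advancing time (a new reading comes with each control period).
- read_camera(name): name is "scene" or "top"; returns a dict with "image" (480x640x3 uint8, red, green, blue), "depth" (480x640 float32, m along the optical axis (not along the pixel's ray), 0 where there is no reading), "fovy" (degrees; the focal length in pixels is half the picture's height over the tangent of half this angle, whatever the lens; pixels are square), "cx", "cy" (the principal point, pixels), "world_from_camera" (4x4, takes a point from camera to world coordinates). Camera axes: x right, y up, looking along -z (the intrinsics and any distortion apply to the point x, -y, -z); pixel columns grow to the right and rows downward; lengths in m; the calibration is good to about 2 mm. A picture is of the moment at which its call begins.
- finish_job(): hands the job in, once; it reports no verdict.
Trained networks look in a picture, given as the dict that the camera call returned (one of the last four; its "shot" number tells which), for a name from the list of things; names that differ only in an ending like _2 or _b are one class to them, and where a whole thing is asked for, a point or a joint stands for the part that bears it (a point fixed in the world has none). Each returns a list of dicts, best first, with "conf" (0 to 1); they miss things now and then, are a little off and sometimes report something else, mostly with a low value. They report only what shows in the picture. A call takes as long as a camera call. They do not tell look-alikes from the thing itself.
- spot_in(target, picture): "bbox" ([centre column, centre row, width, height] in pixels, round what is visible of it).
- landmark_of(target, picture): "at" ([column, row] in pixels: a listed point, or the origin of a listed thing).
The state is a dict: "time": time; "q": joint angles; "joint_vel": joint speeds; "joint_torque": joint torques, N m; "tool_pos": TCP position; "tcp_rot": TCP orientation; "wrist_force": force on the tool from outside, world axes, zero at the start; "torque": the same for the moment, N m; "width": opening from 0.0 (shut) to 1.0 (fully open).
Only numpy, scipy, OpenCV 4.12 (cv2) and the standard library are available. Lean on these libraries where they do the work, as an engineer would, in place of code of your own. Each camera call takes 0.05 s, during which the arm holds its last target.

## Working session

There is one attempt and no reset: what is moved stays moved. The work goes in short steps, Python scripts to look and compute and a tool call to move; the robot and the scene stay as the last step left them, time stands still between calls to the robot, and variables do not carry over. Pictures are saved under pics/ and viewed, and the job is handed in when it is done.

Besides the shell and the picture viewer there is one more tool, called after ">>>" in YAML: its name, and indented under it one key for each argument. play_rows: Moves the arm, as the interface text tells. Its arguments: {"type":"object","properties":{"slide":{"type":"array"},"delta_rot":{"type":"array"},"hand":{"type":"number"},"force":{"type":"number"}},"required":["slide","delta_rot"]}

```bash
mkdir -p pics
cat > h.py <<'E'
from workcell import *
import numpy as np, cv2
def world(p,u,v,d=None,z=None):
    f=240/np.tan(np.radians(p["fovy"])/2); T=np.array(p["world_from_camera"])
    r=np.array([(u-p["cx"])/f,-(v-p["cy"])/f,-1.0])
    if d is None and z is None:
        w=p["depth"][int(v)-2:int(v)+3,int(u)-2:int(u)+3]; d=np.median(w[w>0])
    if z is not None:
        rw=T[:3,:3]@r; d=(z-T[2,3])/rw[2]
    return T[:3,:3]@(r*d)+T[:3,3]
def save(p,n,box=None,s=1):
    im=p["image"][:,:,::-1]
    if box: im=im[box[1]:box[3],box[0]:box[2]]
    cv2.imwrite("pics/"+n,cv2.resize(im,None,fx=s,fy=s,interpolation=cv2.INTER_CUBIC))
E
python3 - <<'E'
from h import *
for c in ["scene","top"]:
    p=read_camera(c); save(p,c+"0.png"); print(c,{k:p[k] for k in p if k not in("image","depth","world_from_camera")})
    for t in ["loaded_clamp","loaded_clamp_pad","jar"]:
        print(t)
        for r in spot_in(t,p)[:5]: print("  b",r,)
        for r in landmark_of(t,p)[:5]: 
            print("  l",r,world(p,*r["at"]))
print(read_state())
E
```

```text
scene {'fovy': 53.04610910398091, 'cx': 315.5839120297283, 'cy': 235.00473285242532, 'shot': 1}
loaded_clamp
  b {'bbox': [419.2, 260.6, 70.8, 45.1], 'conf': 0.95}Traceback (most recent call last):
  File "<stdin>", line 7, in <module>
ValueError: it knows: jar, loaded_clamp_pad
```

```bash
ls pics
```

```text
scene0.png
```

Run:
```python
from h import *
for c in ["scene","top"]:
    p=read_camera(c); save(p,c+"1.png"); print(c,{k:p[k] for k in p if k not in("image","depth")})
    for t in ["loaded_clamp","empty_clamp","loaded_clamp_pad","jar"]:
        print(t)
        for r in spot_in(t,p)[:5]: print("  b",r,)
        if t[-5:]!="clamp":
          for r in landmark_of(t,p)[:5]: 
            print("  l",r,world(p,*r["at"]))
print(read_state())
```

```text
scene {'fovy': 53.04610910398091, 'cx': 315.5839120297283, 'cy': 235.00473285242532, 'world_from_camera': array([[-0.64781135, -0.38682598,  0.65628204,  1.08483715],
       [ 0.76156707, -0.3501823 ,  0.54533289,  0.42068636],
       [ 0.01886942,  0.85307562,  0.521446  ,  0.54997634],
       [ 0.        ,  0.        ,  0.        ,  1.        ]]), 'shot': 2}
loaded_clamp
  b {'bbox': [418.6, 262.1, 71.5, 45.4], 'conf': 0.82}
empty_clamp
  b {'bbox': [279.5, 188.2, 68.6, 26.3], 'conf': 0.6}
loaded_clamp_pad
  b {'bbox': [420.2, 262.6, 68.5, 40.8], 'conf': 0.83}
  l {'at': [401.1, 256.6], 'conf': 0.58} [ 0.33690685  0.0297418  -0.00186258]
jar
  b {'bbox': [298.9, 352.0, 53.7, 74.2], 'conf': 0.85}
  b {'bbox': [310.5, 298.5, 43.0, 57.3], 'conf': 0.66}
  b {'bbox': [390.8, 320.7, 37.7, 47.2], 'conf': 0.63}
  l {'at': [310.3, 324.7], 'conf': 0.92} [0.69066499 0.08705834 0.08492337]
  l {'at': [299.4, 373.1], 'conf': 0.78} [0.73594953 0.10712371 0.03866483]
top {'fovy': 52.63238755856049, 'cx': 322.08884918570095, 'cy': 241.90338922447313, 'world_from_camera': array([[-0.01538663,  0.99
[... 862 characters left out ...]
conf': 0.61} [0.55634498 0.13262474 0.0709166 ]
{'time': 0.8, 'q': array([ 1.12608436e+00,  2.63887219e-01,  1.60395934e+00,  1.65841292e-05,
        1.27369971e+00, -3.69206838e-02]), 'joint_vel': array([-0.00143698, -0.00085668, -0.00028657,  0.0001633 ,  0.00024971,
       -0.00094299]), 'joint_torque': array([ 3.98710981e-04, -5.14971149e+01, -3.67700386e+01, -4.40733231e-05,
        3.09250181e-04, -1.63773219e-06]), 'tool_pos': array([0.26770974, 0.61965958, 0.23931034]), 'tcp_rot': array([-6.36134495e-01, -3.07650939e+00, -7.67010852e-05]), 'wrist_force': array([-0.40959043,  0.13100432,  0.34479915]), 'torque': array([0.0290622 , 0.03898956, 0.00437842]), 'width': 1.0050212072771938}
```

View pics/scene0.png

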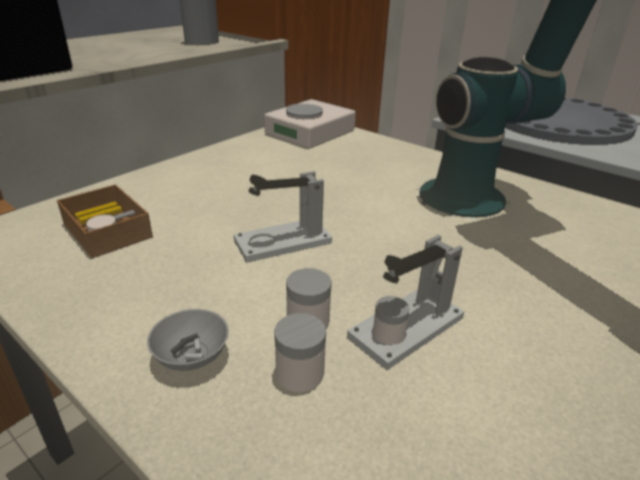

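View pics/top1.png

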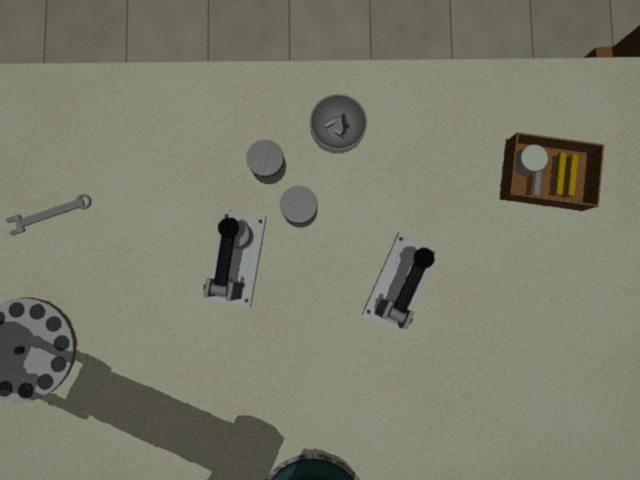

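The jar stands under the clamp at scene (408,300) / top (228,258). The look-alikes are:
- the empty clamp, at scene (283,215) / top (405,285)
- two bigger loose jars, at scene (310,298) and (299,352) / top (299,207) and (266,163)

I choose the clamp at top (228,258) and will check it in a close crop and measure it.

Run:
```python
from h import *
p=read_camera("top"); q=read_camera("scene")
a=cv2.resize(p["image"][195:320,190:275],None,fx=4,fy=4)[:480]; b=cv2.resize(q["image"][220:370,330:480],(480,480))
cv2.imwrite("pics/crop1.png",np.hstack([cv2.resize(a,(330,480)),b])[:,:,::-1])
# cloud near the clamp
for pic,n in((p,"top"),(q,"scene")):
    d=pic["depth"]; vs,us=np.nonzero(d>0); f=240/np.tan(np.radians(pic["fovy"])/2); T=np.array(pic["world_from_camera"])
    D=d[vs,us]; P=np.c_[(us-pic["cx"])/f*D,-(vs-pic["cy"])/f*D,-D]@T[:3,:3].T+T[:3,3]
    m=(abs(P[:,0]-.5)<.16)&(abs(P[:,1]-.14)<.08)&(P[:,2]>.115)&(P[:,2]<.2); C=P[m]; I=np.c_[us,vs][m]
    col=pic["image"][I[:,1],I[:,0]].mean(1)
    dark=C[col<45]; print(n,len(C),len(dark))
    for lo in np.arange(.40,.62,.015):
        k=(dark[:,0]>=lo)&(dark[:,0]<lo+.015)
        if k.sum(): e=dark[k]; print("%.3f n%d y %.3f..%.3f mean %.4f z %.3f max %.3f"%(lo,k.sum(),e[:,1].min(),e[:,1].max(),e[:,1].mean(),np.median(e[:,2]),e[:,2].max()))
    tp=C[(C[:,2]>.13)&(col>=45)]; print("bright",tp.mean(0),tp.min(0),tp.max(0))
    for r in landmark_of("loaded_clamp_pad",pic)[:3]: print(r,world(pic,*r["at"],z=.156))
    for r in landmark_of("jar",pic)[:4]: print(r,world(pic,*r["at"],z=.008))
```

```text
top 1450 1050
0.430 n18 y 0.137..0.181 mean 0.1461 z 0.130 max 0.141
0.445 n40 y 0.132..0.181 mean 0.1476 z 0.135 max 0.142
0.460 n124 y 0.134..0.178 mean 0.1586 z 0.139 max 0.143
0.475 n109 y 0.144..0.168 mean 0.1551 z 0.140 max 0.145
0.490 n113 y 0.140..0.166 mean 0.1530 z 0.142 max 0.146
0.505 n104 y 0.138..0.162 mean 0.1501 z 0.143 max 0.147
0.520 n114 y 0.134..0.160 mean 0.1470 z 0.144 max 0.150
0.535 n114 y 0.131..0.158 mean 0.1444 z 0.146 max 0.153
0.550 n165 y 0.123..0.159 mean 0.1407 z 0.155 max 0.160
0.565 n143 y 0.124..0.159 mean 0.1399 z 0.161 max 0.168
0.580 n6 y 0.134..0.145 mean 0.1399 z 0.159 max 0.163
bright [0.4652986  0.15985646 0.14057458] [0.4358142  0.12874101 0.13014752] [0.58601246 0.18920723 0.162495  ]
{'at': [228.5, 226.5], 'conf': 0.94} [0.56555231 0.1405309  0.156     ]
{'at': [301.4, 210.4], 'conf': 0.84} [0.61591673 0.01428259 0.008     ]
{'at': [240.3, 237.5], 'conf': 0.78} [0.56032335 0.14310478 0.008     ]
{'at': [269.4, 166.8], 'conf': 0.7} [0.71052683 0.08123177 0.008     ]
scene 1559 25
0.460 n6 y 0.170..0.171 mean 0.1702 z 0.135 max 0.136
0.475 n14 y 0.167..0.170 mean 0.1686 z 0.137 max 0.139
0.490 n4 y 0.165..0.168 mean 0.1661 z 0.138 max 0.139
0.505 n1 y 0.164..0.164 mean 0.1641 z 0.139 max 0.139
bright [0.51721562 0.15498126 0.14227981] [0.43319867 0.12497915 0.13003369] [0.58575358 0.19181263 0.16342512]
{'at': [397.1, 259.8], 'conf': 0.84} [0.56198477 0.14166784 0.156     ]
{'at': [298.4, 375.4], 'conf': 0.88} [0.71924816 0.09015795 0.008     ]
{'at': [382.2, 334.7], 'conf': 0.81} [0.56612561 0.13459286 0.008     ]
{'at': [308.6, 324.1], 'conf': 0.61} [0.62623273 0.02880815 0.008     ]
```

View pics/crop1.png

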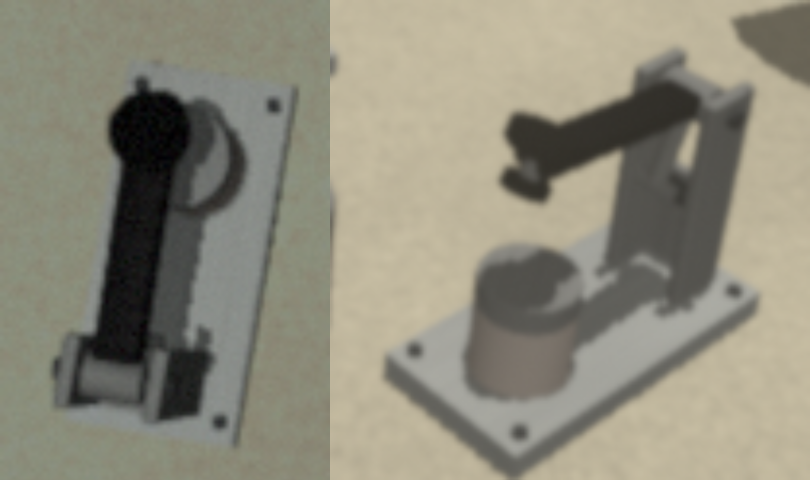

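Confirmed: the jar under this clamp sits in its nest, the pad centre is near (0.563, 0.141), and the arm yaws about -10°. I'll close the fingers and move above the pad.

>>> play_rows:
  slide:
    - [-2, -1.4, 0]
    - [-5, -3.5, 0]
    - [-8, -5.6, 0]
    - [-11, -7.7, 0]
    - [-14, -9.8, 0]
    - [-17, -11.9, 0]
    - [-20, -14, 0]
    - [-23, -16.1, 0]
    - [-26, -18.2, 0]
    - [-29, -20.3, 0]
    - [-31, -21.7, 0]
    - [-32, -22.4, 0]
  delta_rot:
    - [0, 0, -0.02]
    - [0, 0, -0.04]
    - [0, 0, -0.06]
    - [0, 0, -0.08]
    - [0, 0, -0.1]
    - [0, 0, -0.12]
    - [0, 0, -0.14]
    - [0, 0, -0.16]
    - [0, 0, -0.18]
    - [0, 0, -0.2]
    - [0, 0, -0.22]
    - [0, 0, -0.23]
  hand: 0
  force: 60

```text
time: 2.1
tool_pos: [0.4742, 0.2842, 0.2396]
tcp_rot: [0.282, 3.128, -0.001]
wrist_force: [0.1, 0.1, 0.5]
width: 0.003
```

```bash
cat >> h.py <<'E'
from scipy.spatial.transform import Rotation as R
def togo(t):
    s=read_state(); r=R.from_rotvec(s["tcp_rot"]); print(s["time"],s["tool_pos"],s["wrist_force"],s["width"]); print("axes",r.as_matrix().round(3).tolist()); print("slide cm",(r.inv().apply(np.array(t)-s["tool_pos"])*100).round(2))
E
python3 -c "
from h import *
togo([.563,.141,.2])"
```

```text
2.1 [0.4741621  0.28420377 0.23955252] [0.10519448 0.1093493  0.45088023] 0.0034525438481989904
axes [[-0.984, 0.179, 0.001], [0.179, 0.984, -0.001], [-0.001, -0.001, -1.0]]
slide cm [-11.29 -12.5    3.98]
```

>>> play_rows:
  slide:
    - [-1.5, -1.6, 0.5]
    - [-3.5, -3.9, 1]
    - [-5.5, -6.1, 1.7]
    - [-7.5, -8.3, 2.4]
    - [-9.5, -10.5, 3.2]
    - [-11, -12, 3.8]
    - [-11.3, -12.5, 4]
    - [-11.3, -12.5, 4]
    - [-11.3, -12.5, 4]
  delta_rot:
    - [0, 0, 0]
    - [0, 0, 0]
    - [0, 0, 0]
    - [0, 0, 0]
    - [0, 0, 0]
    - [0, 0, 0]
    - [0, 0, 0]
    - [0, 0, 0]
    - [0, 0, 0]

```text
time: 2.85
tool_pos: [0.5627, 0.1413, 0.1997]
tcp_rot: [0.283, 3.128, -0.0]
wrist_force: [-0.1, 0.2, -0.1]
width: 0.003
```

```bash
python3 -c "
from h import *
togo([.563,.141,.114])
p=read_camera('scene');q=read_camera('top')
a=cv2.resize(p['image'][180:330,330:480],(400,400));b=cv2.resize(q['image'][190:310,170:290],(400,400))
cv2.imwrite('pics/c2.png',np.hstack([a,b])[:,:,::-1])"
```

```text
2.85 [0.56273001 0.14127212 0.19973231] [-0.08876321  0.22326592 -0.13467923] 0.0028148721919728907
axes [[-0.984, 0.179, 0.0], [0.179, 0.984, -0.0], [-0.0, -0.0, -1.0]]
slide cm [-0.03 -0.02  8.57]
```

View pics/c2.png

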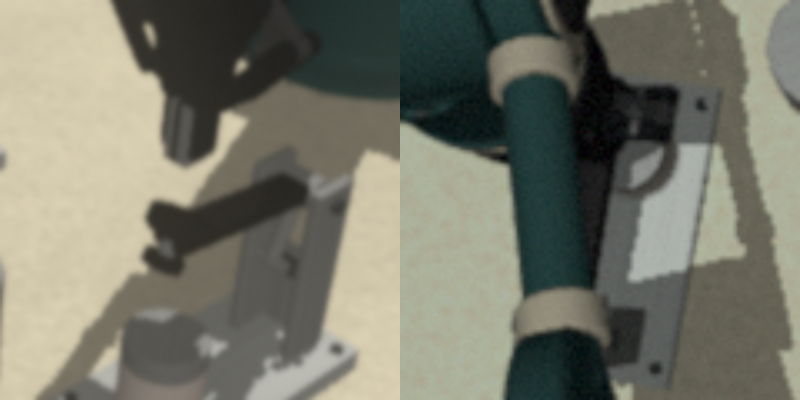

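The closed fingertips hang right above the pad (scene crop pad at about (165,215), tips at (185,150)), with the arm and jar undisturbed. Next I'll press slowly, contact first.

>>> play_rows:
  slide:
    - [0, 0, 0.6]
    - [0, 0, 1.2]
    - [0, 0, 1.8]
    - [0, 0, 2.3]
    - [0, 0, 2.7]
    - [0, 0, 3.1]
    - [0, 0, 3.5]
    - [0, 0, 3.8]
    - [0, 0, 4.1]
    - [0, 0, 4.4]
    - [0, 0, 4.7]
    - [0, 0, 5.0]
  delta_rot:
    - [0, 0, 0]
    - [0, 0, 0]
    - [0, 0, 0]
    - [0, 0, 0]
    - [0, 0, 0]
    - [0, 0, 0]
    - [0, 0, 0]
    - [0, 0, 0]
    - [0, 0, 0]
    - [0, 0, 0]
    - [0, 0, 0]
    - [0, 0, 0]

```text
time: 3.95
tool_pos: [0.5653, 0.1418, 0.1528]
tcp_rot: [0.28, 3.122, 0.001]
wrist_force: [-0.5, -1.7, 9.0]
width: -0.003
```

```bash
python3 -c "
from h import *
togo([.563,.141,.114])
p=read_camera('scene');save(p,'c3.png',(330,180,480,330),4)"
```

```text
3.95 [0.56533998 0.14179117 0.15278255] [-0.45489589 -1.68727757  8.96989916] -0.0029031825120468552
axes [[-0.984, 0.178, 0.007], [0.178, 0.984, -0.0], [-0.007, 0.001, -1.0]]
slide cm [ 0.24 -0.12  3.88]
```

View pics/c3.png

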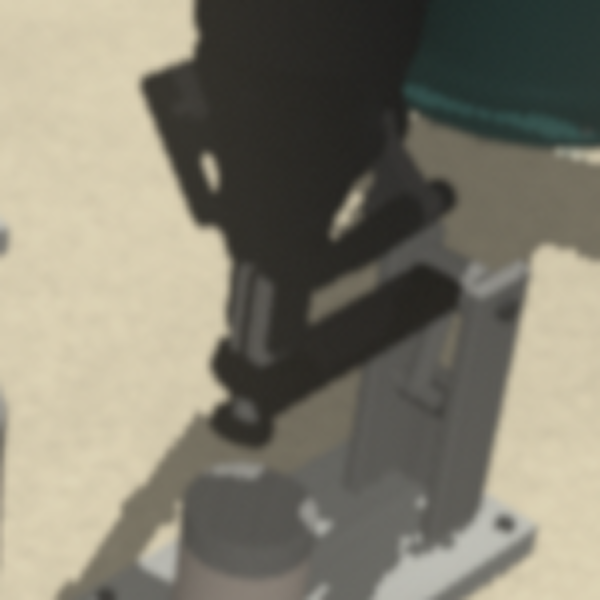

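>>> play_rows:
  slide:
    - [0.1, -0.05, 0.3]
    - [0.1, -0.05, 0.6]
    - [0.2, -0.1, 0.9]
    - [0.2, -0.1, 1.2]
    - [0.2, -0.1, 1.5]
    - [0.2, -0.1, 1.8]
    - [0.2, -0.1, 2.1]
    - [0.2, -0.1, 2.4]
    - [0.2, -0.1, 2.7]
    - [0.2, -0.1, 2.9]
    - [0.2, -0.1, 3.1]
    - [0.2, -0.1, 3.3]
  delta_rot:
    - [0, 0, 0]
    - [0, 0, 0]
    - [0, 0, 0]
    - [0, 0, 0]
    - [0, 0, 0]
    - [0, 0, 0]
    - [0, 0, 0]
    - [0, 0, 0]
    - [0, 0, 0]
    - [0, 0, 0]
    - [0, 0, 0]
    - [0, 0, 0]

```text
time: 5.0
tool_pos: [0.5624, 0.1409, 0.1181]
tcp_rot: [0.28, 3.124, -0.0]
wrist_force: [-0.6, 0.5, -0.8]
width: -0.002
```

```bash
python3 -c "
from h import *
togo([.563,.141,.114])
p=read_camera('scene');save(p,'c4.png',(330,180,480,330),4)"
```

```text
5.0 [0.56242781 0.14093427 0.11812469] [-0.63705044  0.53151274 -0.82899699] -0.0019089013718565746
axes [[-0.984, 0.178, 0.005], [0.178, 0.984, -0.001], [-0.005, 0.0, -1.0]]
slide cm [-0.05  0.02  0.41]
```

View pics/c4.png

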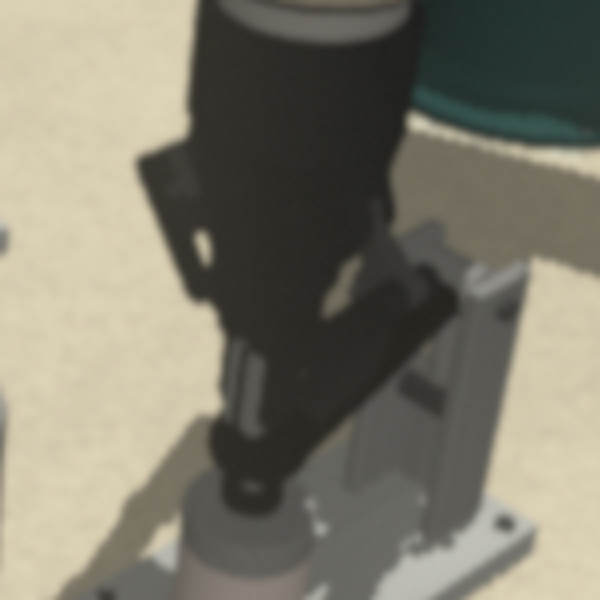

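The push-back fell to zero with the foot near the lid, so it has clicked over. I'll lift straight up and then away, back the way I came.

>>> play_rows:
  slide:
    - [0, 0, -0.5]
    - [0, 0, -1.5]
    - [0, 0, -3]
    - [0, 0, -5]
    - [0, 0, -7]
    - [0, 0, -9]
    - [0, 0, -11]
    - [2, 3, -12]
    - [4.5, 6, -12]
    - [6.5, 9, -12]
    - [8, 11, -12]
    - [8.5, 12, -12]
  delta_rot:
    - [0, 0, 0]
    - [0, 0, 0]
    - [0, 0, 0]
    - [0, 0, 0]
    - [0, 0, 0]
    - [0, 0, 0]
    - [0, 0, 0]
    - [0, 0, 0]
    - [0, 0, 0]
    - [0, 0, 0]
    - [0, 0, 0]
    - [0, 0, 0]

```text
time: 6.05
tool_pos: [0.4978, 0.2769, 0.2388]
tcp_rot: [0.276, 3.124, 0.002]
wrist_force: [-0.3, -0.1, 0.3]
width: -0.002
```

>>> play_rows:
  slide:
    - [2, 2, 0]
    - [4.5, 4.5, 0]
    - [7, 7, 0]
    - [9, 9, 0]
    - [10, 10, 0]
    - [10, 10, 0]
    - [10, 10, 0]
  delta_rot:
    - [0, 0, 0]
    - [0, 0, 0]
    - [0, 0, 0]
    - [0, 0, 0]
    - [0, 0, 0]
    - [0, 0, 0]
    - [0, 0, 0]

```text
time: 6.63
tool_pos: [0.4172, 0.3928, 0.2388]
tcp_rot: [0.273, 3.124, 0.001]
wrist_force: [0.2, -0.8, 0.2]
width: -0.001
```

```bash
python3 -c "
from h import *
p=read_camera('scene');q=read_camera('top')
a=cv2.resize(p['image'][150:380,230:480],(400,368));b=cv2.resize(q['image'][190:340,190:353],(400,368))
cv2.imwrite('pics/c5.png',np.hstack([a,b])[:,:,::-1])
save(p,'c6.png')
for r in landmark_of('loaded_clamp_pad',q)[:3]: print(r,world(q,*r['at']))
for r in landmark_of('jar',p)[:4]: print(r,world(p,*r['at'],z=.008))
print(read_state()['time'],read_state()['wrist_force'])"
```

```text
{'at': [232.0, 231.8], 'conf': 0.8} [0.56157319 0.14317533 0.10567648]
{'at': [301.8, 373.5], 'conf': 0.85} [0.71326678 0.09147394 0.008     ]
{'at': [309.8, 323.2], 'conf': 0.85} [0.62325055 0.02885337 0.008     ]
{'at': [385.5, 338.0], 'conf': 0.78} [0.56897525 0.14282291 0.008     ]
6.8333 [ 0.15755543  0.18940627 -0.29717411]
```

View pics/c5.png

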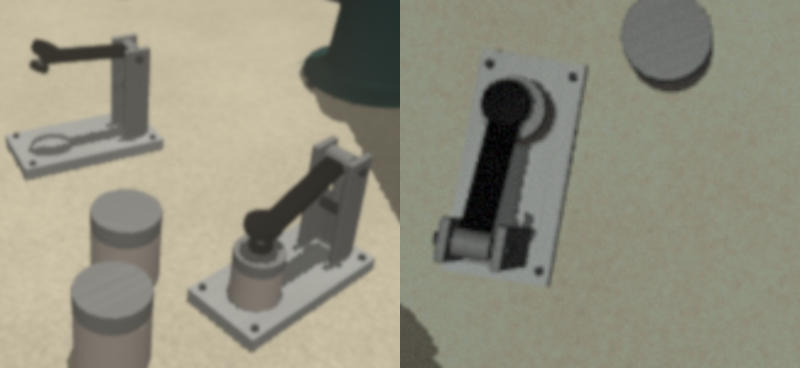

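The loaded clamp is latched: its pad measures 106 mm high, at crop (262,225). The jar stands in its nest and the empty clamp is still up at crop (45,50). The gripper is clear, so I'm handing in.

```bash
python3 -c "
from workcell import *
print(finish_job())"
```

```text
the job is handed in; nothing more can be done
None
```

The clamp with the jar is pressed down and latched, the gripper is well clear, and the job is handed in at about 6.8 s of the 29 s allowed.

I pressed the pad slowly with closed fingertips. The wrist felt about 9 N at contact, and the push-back fell to zero when the arm clicked over.

Last checks, after backing off about 29 cm:
- **Latch:** the pad top measured 105.7 mm above the bench, against the stated 106 mm for latched.
- **Jar:** it stands upright in its nest. The network's position for it moved about 9 mm between looks, which I put down to its error, since the pictures show no change.
- **Empty clamp:** it is still raised.
- **Forces:** the wrist force was near zero at the end. The highest I read was about 9 N.

No check failed. The first attempt to query the network for a clamp landmark errored because it knows only the jar and the pad; this did not affect the job.

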